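# Fetch the remote from behind the jar and the maracas

## Task

The black remote lies at the back of the cherry board, boxed in behind the jar and the two standing maraca controllers: first move those three, standing upright, into the pale wooden side tray, and only when all three are in it fetch the remote and lay it centred along the grey felt strip, buttons up. Once the remote lies there, put the jar and the controllers back upright, each centred on the cork coaster it came from. Set things down rather than dropping or tipping them, and leave the drinks can where it stands.

Things in the scene. Friction and masses are not known exactly. Their poses are not given: they have to be found in the camera images.
- jar: Loose. White ceramic lidded jar, lid stuck fast, round, standing: widest 78 mm diameter at 30 mm up, lid edge 70 mm diameter at 64 mm up, the lid's dome ends at 77 mm; on top an upright round grip knob 26 mm in diameter from 83 to 115 mm above the underside (total height 115 mm; neck below it 18 mm). About 0.33 kg. Origin: centre of the underside, z up its axis. Starts centred on one of the three coasters.
- maraca_large: Loose. The larger of two grey plastic maraca-shaped motion controllers, standing head down: round head 70 mm in diameter (flat foot 54 mm) up to 60 mm, then a round handle 25 mm in diameter up to 136 mm, with a 31 mm bead at the end; total height 150 mm. About 0.2 kg. Origin: centre of the underside, z up its axis. Starts centred on one of the three coasters.
- maraca_small: Loose. The smaller grey maraca-shaped controller, same shape, standing head down: head 53 mm in diameter (flat foot 41 mm) up to 46 mm, handle 19 mm in diameter up to 98 mm, a 24 mm bead at the end; total height 112 mm. About 0.11 kg. Origin: centre of the underside, z up its axis. Starts centred on one of the three coasters.
- remote: Loose. Black remote control lying flat, buttons up, at the back of the cherry board, about 10 mm behind the row of three standing things and parallel to it: 150 mm long (its x axis), 44 mm wide (y), 22 mm thick. About 0.12 kg. Origin: centre of the underside, which is 12 mm above the table on the board.
- can: Loose. Bystander, to be left alone: plain aluminium drinks can, 64 mm in diameter, 112 mm high, standing on the table in front of the cherry board. Origin: centre of the underside.
- tray: Fixed. Side tray: low open pale wooden tray on the table, left or right of the board, 270 mm (its x axis) by 110 mm (y) outside, walls 5 mm thick and 14 mm high, inner floor 5 mm above its underside. Origin: centre of the underside. Three things fit in it in a row along x, 90 mm apart.
- strip: Fixed. Grey felt strip lying on the table on the side opposite to the tray, 190 mm (its x axis) by 75 mm (y), 4 mm thick. Origin: centre of the underside.
- coaster_a: Fixed. Round cork coaster, 86 mm in diameter, 4 mm thick, lying on the cherry board (200 by 300 by 12 mm); its top is 16 mm above the table. Origin: centre of the underside. One of three alike in a row about 92 mm apart, at the start under the jar.
- coaster_b: Fixed. Round cork coaster, 86 mm in diameter, 4 mm thick, lying on the cherry board (200 by 300 by 12 mm); its top is 16 mm above the table. Origin: centre of the underside. One of three alike in a row about 92 mm apart, at the start under the larger maraca.
- coaster_c: Fixed. Round cork coaster, 86 mm in diameter, 4 mm thick, lying on the cherry board (200 by 300 by 12 mm); its top is 16 mm above the table. Origin: centre of the underside. One of three alike in a row about 92 mm apart, at the start under the smaller maraca.
Things that resemble listed ones, but are neither listed nor needed, are in the scene too. Several things have the shape of the remote; the one meant has the colours described above. Leave any orange look-alike of the maraca_large alone.

How it is judged:
By the outcome, as a careful person would: the job done as asked, in the order asked, and still so for the second after the job is handed in, with the robot touching nothing.
It also fails if it takes over 147 s, if anything falls off the work surface, if the arm or the gripper's body presses on something with over 40 N, if the wrist force passes 120 N, or if a joint passes its speed limit or range.

## Robot

A 6-joint arm with a two-finger parallel gripper is mounted at the origin on the work surface. World frame = base frame: x ahead of the robot, y to its left, z up, the work surface at z = 0. Lengths are in mm, angles in rad, forces in N, time in s.
With the tool pointing down it reaches from about 350 to 975 mm from the base axis. Payload 7.1 kg.
Tool frame: the origin (TCP) lies midway between the tips of the shut fingers; the grasp point (between the pads) lies 19 mm behind it (ctrl.tcp_to_grasp is the distance from the TCP to the grasp point, in mm); z points along the fingers, y is the line along which they close (so a half turn about z gives the same grasp; the last joint's range is limited). The gripper opens to 88 mm and grips with 3 to 60 N. Pads are 20 mm wide; open, the fingers measure 115 mm over their backs; the gripper's body (75 mm by 178 mm) begins 61 mm behind the grasp point.
Start: joints at [1.181, 0.423, 1.63, -0, 1.089, -0.019], TCP at [226.443, 582.519, 222.675] pointing down, gripper open.
Joint ranges: [-3, 3], [-0.9, 2.11], [0.09, 2.58], [-1.31, 4.45], [0.11, 2.69], [-2.54, 2.54]. Speed limits (rad/s): [2.39, 2.39, 3.01, 3.14, 3.14, 3.14].

## Interface

Orientations are given as a rotation vector (axis times angle).
In Python, from workcell import get_obs, cams, ticket, boxes_of, ctrl gives the robot as it stands.
- The arm moves only by the shell command python3 -m creep 'ROWS' [OPENING]. ROWS is JSON, one flat list of numbers, 4 for each row, row after row: the shift along the world's x, y, z in m, then the turn about the world's z in rad. In form: [tx, ty, tz, spin, tx, ty, tz, spin, ...]. A call has 1 to 10 rows; each row is the pose to reach, as a shift and turn from the pose commanded when the call began; what a row does not reach only later rows make up. A row lasts 1/12 s, in which the tool goes at most 41.7 mm and 7.16 degrees, less where a joint would pass 70% of its speed; a pose out of reach is approached as far as the arm can. A call with a gripper value outside its range is refused whole. OPENING is the opening, from 0 (shut) to 1 (fully open), set as the call begins (- or left out, the last holds). The fingers move at their own pace and stop on an object; the grip force is fixed at half the most. Time passes only in rows, so rows that repeat a pose let the fingers close. It gives the time, the measured TCP pose, the force, the opening and the grip force at its end, in the units of the state.
- get_obs(): the state, without advancing time (a new reading comes with each control period).
- cams.get_image(name): name is "scene" or "top"; returns (picture, depth): 420x560x3 uint8, red, green, blue; 420x560 float32, mm along the optical axis (not along the pixel's ray), 0 where there is no reading.
- cams.get_calibration(name): a dict with "mtx" (3x3 intrinsics, pixels), "R" (3x3) and "t" (3): a world point X has camera coordinates R X + t. Camera axes: x right, y down, z forward; pixel columns grow to the right and rows downward; lengths in mm; the calibration is good to about 2 mm. A picture is of the moment at which its call begins. get_calibration takes no time and is no camera call.
- ticket.close_job(): hands the job in; it is judged then, once.
Trained networks look in the newest picture that a camera, given by its name, has taken for a name from the list of things; names that differ only in an ending like _2 or _b are one class to them, and where a whole thing is asked for, a point or a joint stands for the part that bears it (a point fixed in the world has none). Each returns a list of dicts, best first, with "score" (0 to 1); they miss things now and then, are a little off and sometimes report something else, mostly with a low value. They report only what shows in the picture. A call takes as long as a camera call. They do not tell look-alikes from the thing itself.
- boxes_of(camera, target): "centre" ([column, row] in pixels, amid what is visible of it).
The state is a dict: "t": time; "qpos": joint angles; "qvel": joint speeds; "joint_torque": joint torques, N m; "ee_pos": TCP position; "orientation": TCP orientation; "ft_force": force on the tool from outside, world axes, zero at the start; "moment": the same for the moment, N m; "width": finger opening in mm; "grasp_force": force on a finger pad.
Only numpy, scipy, OpenCV 4.12 (cv2) and the standard library are available. Lean on these libraries where they do the work, as an engineer would, in place of code of your own. Each camera call takes 0.05 s, during which the arm holds its last target. There are 200 camera calls.

## Working session

There is one attempt and no reset: what is moved stays moved. The work goes in short steps, Python scripts to look and compute and a shell command to move; the robot and the scene stay as the last step left them, time stands still between calls to the robot, and variables do not carry over. Pictures are saved under pics/ and viewed, at most 14 in all, crops included, and the job is handed in when it is done.

```bash
mkdir -p pics && ls && cat > h.py <<'E'
import numpy as np, cv2
from workcell import get_obs, cams, ticket, boxes_of, ctrl
def snap(n,f=None):
    im,d=cams.get_image(n)
    if f: cv2.imwrite('pics/'+f,im[:,:,::-1])
    return im,d
def cloud(n,d):
    c=cams.get_calibration(n);K=np.array(c['mtx']);R=np.array(c['R']);t=np.array(c['t'])
    v,u=np.mgrid[:d.shape[0],:d.shape[1]]
    P=np.stack([(u-K[0,2])/K[0,0]*d,(v-K[1,2])/K[1,1]*d,d],-1)
    return (P-t)@R
E
python3 - <<'E'
from h import *
for n in('top','scene'):
    im,d=snap(n,n+'0.png'); np.savez('pics/'+n+'0.npz',im=im,d=d); P=cloud(n,d)
    for k in('jar','maraca_large','maraca_small','remote','can','tray','strip','coaster_a'):
        for b in boxes_of(n,k)[:4]:
            c,r=map(int,b['centre']); print(n,k,round(b['score'],2),c,r,P[r,c].round() if d[r,c] else None)
o=get_obs();print(o['t'],o['ee_pos'],o['orientation'],o['width'])
E
```

```text
pics
top jar 0.95 278 162 [539.  33.  92.]
top maraca_large 0.93 243 159 [539. 114.  89.]
top maraca_large 0.86 182 101 [677. 283.  64.]
top maraca_small 0.64 316 166 [550. -55.  60.]
top maraca_small 0.28 245 175 [516. 110.  40.]
top remote 0.91 284 134 [632.  29.  34.]
top remote 0.81 146 287 [231. 305.  18.]
top can 0.85 245 218 [400.  89. 113.]
top tray 0.8 417 209 [ 486. -314.    6.]
top strip 0.62 161 195 [453. 314.   1.]
top coaster_a 0.91 314 180 [529. -57.  15.]
top coaster_a 0.56 247 177 [518. 108.  15.]
top coaster_a 0.47 277 180 [519.  34.  14.]
scene jar 0.65 264 235 [568.  43.  91.]
scene maraca_large 0.82 298 261 [559. 129.  88.]
scene maraca_large 0.75 313 380 [697. 302.  73.]
scene maraca_small 0.93 234 213 [565. -53.  58.]
scene remote 0.69 455 234 [249. 299.  21.]
scene remote 0.61 240 266 [631.  36.  31.]
scene can 0.63 332 211 [439. 105. 107.]
scene can 0.4 266 261 [582.  61.  19.]
scene tray 0.89 189 138 [ 484. -315.    6.]
scene strip 0.59 398 307 [456. 315.   2.]
scene coaster_a 0.84 301 282 [569. 149.  36.]
scene coaster_a 0.76 266 258 [576.  54.  16.]
scene coaster_a 0.62 235 226 [575. -43.  27.]
scene coaster_a 0.37 233 214 [569. -53.  58.]
0.9 [226.44813493 582.52401939 222.66969601] [5.79101935e-01 3.08774092e+00 3.41772281e-05] 88.30221082710834
```

View pics/top0.png

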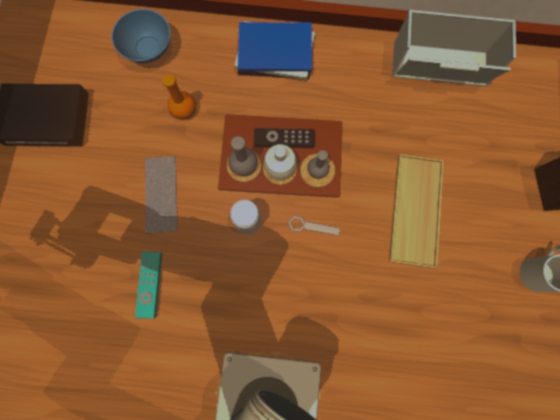

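View pics/scene0.png

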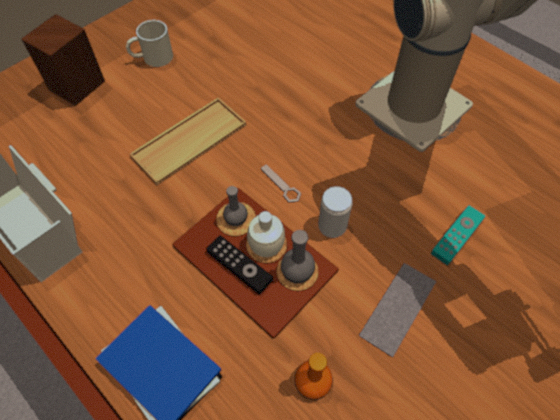

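The top picture shows the large maraca at (243,160), jar at (280,160), small maraca at (318,168), tray at (417,210) and strip at (161,195). There are two remote shapes. The one at (284,137) is black and lies on the cherry board behind the row, so it fits. The one at (148,285) is teal and lies on the table, so it's a look-alike. There are also two large-maraca shapes: the grey one at (243,160) is meant, and the orange one at (180,100) is to be left alone.

```bash
cat >> h.py <<'E'
from scipy.optimize import least_squares
def circ(P,xy,zr,r,R=45):
    "centre of a vertical cylinder of radius r fitted to cloud points in a height band"
    m=(np.hypot(P[...,0]-xy[0],P[...,1]-xy[1])<R)&(P[...,2]>zr[0])&(P[...,2]<zr[1])
    Q=P[m][:,:2]
    if len(Q)<6: return None,len(Q)
    s=least_squares(lambda c:np.hypot(*(Q-c).T)-r,np.median(Q,0),loss='soft_l1',f_scale=2)
    return s.x.round(1),len(Q)
def rect(Q):
    (c,wh,a)=cv2.minAreaRect(np.float32(Q)); w,h=wh
    if w<h: w,h,a=h,w,a+90
    return np.round([*c,w,h,(a+90)%180-90],1)
E
python3 - <<'E'
from h import *
big=[]
for n in('top','scene'):
    f=np.load(f'pics/{n}0.npz');im,d=f['im'].astype(int),f['d'];P=cloud(n,d);P[d==0]=1e4
    for k,xy,zr,r in(('L',(545,112),(85,148),12.5),('J',(545,33),(101,129),13),('S',(555,-56),(68,110),9.5),('Lhead',(540,112),(40,56),35),('Jbody',(540,33),(36,62),38.5),('Shead',(550,-56),(34,50),26),('can',(420,95),(20,105),32)):
        print(n,k,*circ(P,xy,zr,r,50))
    r,g,b=im[...,0],im[...,1],im[...,2]
    near=lambda x,y,R:(np.hypot(P[...,0]-x,P[...,1]-y)<R)
    z=P[...,2]
    top=near(632,29,95)&(z>27)&(z<40)&(P[...,0]>600)&(r<90);print(n,'remote',rect(P[top][:,:2]),np.median(z[top]),top.sum())
    st=near(454,314,130)&(z<15)&(abs(r-b)<45);print(n,'strip',rect(P[st][:,:2]),np.median(z[st]),st.sum())
    tr=near(486,-314,170)&(z>-5)&(z<25)&(g>100);print(n,'tray',rect(P[tr][:,:2]),tr.sum())
    for k,xy in(('a',(540,33)),('b',(540,112)),('c',(550,-56))):
        m=near(*xy,50)&(z>8)&(z<24)&(g>75)&(r>110)&(b<110)&(r>g+20); print(n,'coaster',k,rect(P[m][:,:2]),cv2.minEnclosingCircle(np.float32(P[m][:,:2])),m.sum())
im=np.load('pics/top0.npz')['im'][100:215,130:345];cv2.imwrite('pics/crop.png',cv2.resize(im[:,:,::-1],None,fx=3.7,fy=3.7))
E
```

```text
top L [548.8 119.3] 106
top J [551.8  29.7] 63
top S [555.7 -62.7] 56
top Lhead [550.4 119.4] 129
top Jbody [551.7  29.6] 85
top Shead [556.8 -63.4] 126
top can [411.6  92.9] 221
top remote [625.5  27.8 148.   45.4 -84.5] 33.481057384792145 825
top strip [455.8 314.6 188.7  73.9  10.6] 3.7806363500170113 2208
top tray [ 499.4 -313.2  336.7  311.9  -88.4] 8046
top coaster a [536.3  36.4  93.   53.3  79.8] ((541.7366333007812, 36.10728454589844), 47.4122428894043) 218
top coaster b [536.  111.9  95.   58.5 -75.2] ((539.703857421875, 112.3271713256836), 49.72416305541992) 298
top coaster c [554.3 -59.7  90.9  82.5  63.6] ((550.683837890625, -55.6254768371582), 49.49460220336914) 540
scene L [567.8 133.3] 204
scene J [553.7  30. ] 105
scene S [568.1 -50. ] 102
scene Lhead [549.8 117.9] 222
scene Jbody [577.2  98.4] 124
scene Shead [557.2 -63.1] 161
scene can [459.1 124.4] 669
scene remote [629.1  28.2 151.1  45.3 -84.7] 34.079882155576726 1246
scene strip [456.2 315.7 194.9  76.6  11.2] 4.2174342422235025 3353
scene tray [ 491.6 -315.7  338.2  325.9   79. ] 6228
scene coaster a [541.9  47.4  96.   63.7  -4.7] ((540.7440185546875, 33.70751953125), 49.45823669433594) 167
scene coaster b [552.1 114.9  97.1  74.7 -72.9] ((540.0017700195312, 112.04415893554688), 49.9332275390625) 302
scene coaster c [556.2 -64.3  88.   79.6  16.4] ((551.213623046875, -57.36939239501953), 48.657562255859375) 465
```

View pics/crop.png

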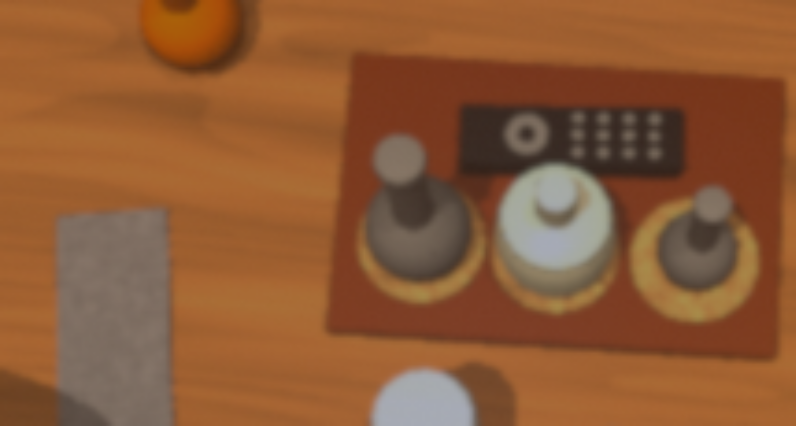

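The enlarged crop confirms it: the black remote lies on the cherry board behind the row, and the grey maraca at crop (410,230) is the large one. The orange one at (190,25) stays. I still need the tray pose before moving.

```bash
python3 - <<'E'
from h import *
for n in('top','scene'):
    f=np.load(f'pics/{n}0.npz');im,d=f['im'],f['d'];P=cloud(n,d);P[d==0]=1e4
    c,r=(417,209) if n=='top' else (189,138)
    hsv=cv2.cvtColor(im,cv2.COLOR_RGB2HSV); print(n,hsv[r,c],hsv[r-70,c])
    m=(np.hypot(P[...,0]-486,P[...,1]+314)<170)&(P[...,2]<25)&(hsv[...,0]>=18)&(hsv[...,0]<40)&(hsv[...,2]>90)
    m=cv2.morphologyEx(m.astype('u1'),cv2.MORPH_OPEN,np.ones((3,3)))>0
    print(rect(P[m][:,:2]),m.sum())
    m2=(np.hypot(P[...,0]-486,P[...,1]+314)<160)&(P[...,2]<25)&(P[...,2]>9);print(rect(P[m2][:,:2]),m2.sum())
E
```

```text
top [ 22 130 169] [ 13 181 148]
[ 483.1 -312.8  266.8  110.7   -2.4] 4684
[ 484.1 -313.4  270.3  111.5   -2. ] 758
scene [ 21 125 177] [ 12 172 168]
[ 487.4 -310.6  263.4  109.7   -2.1] 2891
[ 487.3 -312.1  271.4  114.7   -2.1] 798
```

```bash
python3 -m creep '[0.02,-0.03,0,-0.1, 0.06,-0.08,0,-0.22, 0.08,-0.11,0,-0.34, 0.10,-0.145,0,-0.46, 0.125,-0.18,0,-0.58, 0.15,-0.21,0,-0.7, 0.17,-0.245,0,-0.82, 0.195,-0.28,0,-0.94, 0.22,-0.315,0,-1.06, 0.24,-0.345,0,-1.13]' 0.7 && python3 -m creep '[0.02,-0.03,0,0, 0.04,-0.06,0,0, 0.06,-0.09,0,0, 0.083,-0.119,0,0, 0.083,-0.119,0,0]' && python3 -c "
from h import *
o=get_obs();print(o['ee_pos'],o['orientation'],o['qpos'],o['width'])"
```

```text
t: 1.73
ee_pos: [462.1, 243.6, 223.0]
orientation: [2.149, 2.291, 0.001]
ft_force: [1.2, 1.0, -0.0]
width: 61.1
grasp_force: 0.0
t: 2.15
ee_pos: [547.7, 122.2, 223.1]
orientation: [2.145, 2.291, 0.002]
ft_force: [0.4, -0.4, -0.0]
width: 61.3
grasp_force: 0.0
[547.67216727 122.15772428 223.093095  ] [2.14521548e+00 2.29138726e+00 2.05370058e-03] [ 1.99059192e-01  3.28301420e-01  1.77431400e+00 -1.70813199e-03
  1.03632311e+00  1.34057607e-01] 61.33702508519246
```

```bash
python3 -m creep '[0.0005,0,-0.01,0, 0.0005,0,-0.035,0, 0.0005,0,-0.06,0, 0.0005,0,-0.085,0, 0.0005,0,-0.105,0, 0.0005,0,-0.118,0, 0.0005,0,-0.118,0, 0.0005,0,-0.118,0]' && python3 -m creep '[0,0,0,0,0,0,0,0,0,0,0,0,0,0,0,0,0,0,0,0,0,0,0,0]' 0
```

```text
t: 2.82
ee_pos: [543.2, 127.3, 103.8]
orientation: [-2.14, -2.298, 0.003]
ft_force: [-0.2, 0.1, 0.3]
width: 61.5
grasp_force: 0.0
t: 3.32
ee_pos: [545.2, 126.5, 105.3]
orientation: [2.142, 2.297, 0.002]
ft_force: [0.7, -0.9, 2.3]
width: 28.6
grasp_force: 30.0
```

```bash
python3 -m creep '[0,0,0,0,0,0,0,0,0,0,0,0,0,0,0,0,0,0,0,0]' 0.7 && python3 - <<'E'
from h import *
for n in('top','scene'):
    im,d=snap(n,n+'1.png');P=cloud(n,d);P[d==0]=1e4
    print(n,circ(P,(550,119),(40,56),35,45),circ(P,(550,119),(22,40),33,45))
o=get_obs();print(o['ee_pos'],o['ft_force'],o['moment'])
E
```

```text
t: 3.73
ee_pos: [544.4, 126.3, 104.5]
orientation: [-2.142, -2.298, 0.001]
ft_force: [0.3, -0.0, 0.2]
width: 58.2
grasp_force: 0.0
top (None, 0) (None, 0)
scene (array([550. , 118.4]), 175) (array([594.8, 160.9]), 47)
[544.4681367  126.36618021 104.55387372] [ 0.20228903  0.42481094 -0.93784465] [-0.0651037   0.08356852  0.02392689]
```

View pics/scene1.png

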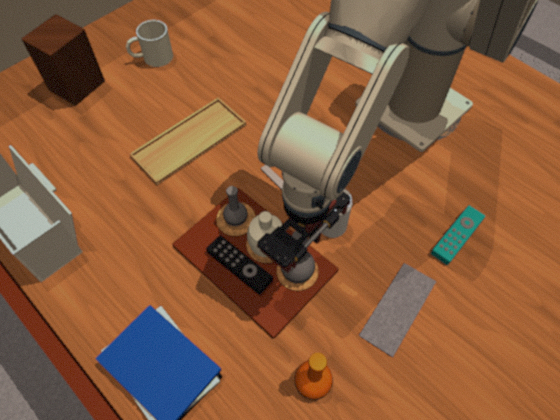

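The picture shows the gripper around the large maraca at (298,262), with the maraca still centred at (550,118). The tool is 8 mm off sideways and a little high, so I'll correct and grip again.

```bash
python3 -m creep '[0.003,-0.004,-0.004,0, 0.0055,-0.008,-0.011,0, 0.0055,-0.008,-0.011,0, 0.0055,-0.008,-0.011,0, 0.0055,-0.008,-0.011,0, 0.0055,-0.008,-0.011,0]' && python3 -m creep '[0,0,0,0,0,0,0,0,0,0,0,0,0,0,0,0,0,0,0,0,0,0,0,0]' 0
```

```text
t: 4.33
ee_pos: [550.1, 118.4, 93.6]
orientation: [-2.142, -2.298, 0.0]
ft_force: [-0.7, 0.1, 0.4]
width: 61.3
grasp_force: 0.0
t: 4.83
ee_pos: [550.1, 118.4, 93.7]
orientation: [-2.142, -2.298, 0.0]
ft_force: [-0.7, 0.1, 0.9]
width: 26.3
grasp_force: 30.0
```

```bash
python3 -m creep '[0,0,0.01,0, 0,0,0.03,0, 0,0,0.055,0, 0,0,0.08,0, 0,0,0.105,0, 0,0,0.125,0, 0,0,0.14,0, 0,0,0.14,0]' && python3 -m creep '[0,-0.015,0,0, 0.002,-0.04,0,0, 0.004,-0.07,0,0, 0.006,-0.105,0,0, 0.008,-0.14,0,0, 0.01,-0.175,0,0, 0.012,-0.21,0,0, 0.014,-0.245,0,0, 0.016,-0.28,0,0, 0.018,-0.315,0,0]' && python3 -m creep '[0.002,-0.035,0,0, 0.004,-0.065,0,0, 0.006,-0.09,0,0, 0.007,-0.11,0,0, 0.0075,-0.1195,0,0, 0.0075,-0.1195,0,0, 0.0075,-0.1195,0,0]'
```

```text
t: 5.5
ee_pos: [551.8, 118.7, 237.5]
orientation: [2.14, 2.295, 0.008]
ft_force: [0.8, -0.5, -2.3]
width: 26.1
grasp_force: 30.0
t: 6.33
ee_pos: [567.2, -198.1, 232.6]
orientation: [-2.141, -2.297, 0.001]
ft_force: [-0.3, 0.3, -2.0]
width: 26.0
grasp_force: 30.0
t: 6.92
ee_pos: [575.0, -315.5, 232.7]
orientation: [-2.142, -2.296, -0.0]
ft_force: [0.4, 0.7, -1.6]
width: 25.8
grasp_force: 30.0
```

```bash
python3 -m creep '[0,0,-0.012,0, 0,0,-0.04,0, 0,0,-0.07,0, 0,0,-0.1,0, 0,0,-0.12,0, 0,0,-0.135,0, 0,0,-0.143,0, 0,0,-0.147,0, 0,0,-0.149,0, 0,0,-0.149,0]' && python3 -m creep '[0,0,-0.001,0,0,0,-0.002,0,0,0,-0.002,0,0,0,-0.002,0]'
```

```text
t: 7.75
ee_pos: [576.0, -315.8, 85.0]
orientation: [2.141, 2.298, 0.0]
ft_force: [-0.1, 0.1, -2.8]
width: 25.7
grasp_force: 30.0
t: 8.08
ee_pos: [575.8, -316.3, 83.2]
orientation: [2.142, 2.297, 0.0]
ft_force: [0.3, 0.1, -1.7]
width: 25.8
grasp_force: 30.0
```

```bash
python3 -m creep '[0,0,-0.0007,0,0,0,-0.0013,0,0,0,-0.0013,0,0,0,-0.0013,0,0,0,-0.0013,0]'
```

```text
t: 8.5
ee_pos: [576.2, -316.6, 82.7]
orientation: [2.141, 2.296, 0.001]
ft_force: [-2.4, -0.3, 6.0]
width: 25.5
grasp_force: 30.0
```

```bash
python3 -m creep '[0,0,0,0,0,0,0,0,0,0,0,0,0,0,0,0,0,0,0,0]' 0.6 && python3 -m creep '[0,0,0.01,0, 0,0,0.035,0, 0,0,0.065,0, 0,0,0.095,0, 0,0,0.115,0, 0,0,0.12,0]' && python3 -m creep '[-0.001,0.015,0,0, -0.003,0.04,0,0, -0.005,0.07,0,0, -0.007,0.105,0,0, -0.009,0.14,0,0, -0.011,0.175,0,0, -0.013,0.21,0,0, -0.015,0.245,0,0, -0.017,0.28,0,0, -0.019,0.31,0,0]' && python3 -m creep '[-0.001,0.018,0,0, -0.005,0.03,0,0, -0.005,0.036,0,0,-0.005,0.036,0,0,-0.005,0.036,0,0]' && python3 -c "
from h import *
for n in('top','scene'):
    im,d=snap(n,n+'2.png');P=cloud(n,d);P[d==0]=1e4
    print(n,circ(P,(576,-316),(30,46),35,45),circ(P,(576,-316),(75,115),12.5,45))"
```

```text
t: 8.92
ee_pos: [575.6, -316.1, 81.3]
orientation: [-2.142, -2.298, 0.0]
ft_force: [0.2, 0.4, -0.7]
width: 52.2
grasp_force: 0.0
t: 9.42
ee_pos: [577.6, -317.2, 206.4]
orientation: [2.138, 2.293, 0.003]
ft_force: [0.0, -0.0, 0.2]
width: 52.6
grasp_force: 0.0
t: 10.25
ee_pos: [554.2, -3.2, 199.5]
orientation: [-2.14, -2.296, 0.003]
ft_force: [-0.0, 0.3, -0.4]
width: 52.9
grasp_force: 0.0
t: 10.67
ee_pos: [551.2, 29.6, 200.9]
orientation: [-2.142, -2.298, 0.001]
ft_force: [-0.3, 0.0, -0.6]
width: 53.0
grasp_force: 0.0
top (array([ 576. , -316.7]), 153) (array([ 559.1, -299.8]), 92)
scene (array([ 576.6, -316.4]), 188) (array([ 577.6, -314.7]), 138)
```

View pics/scene2.png

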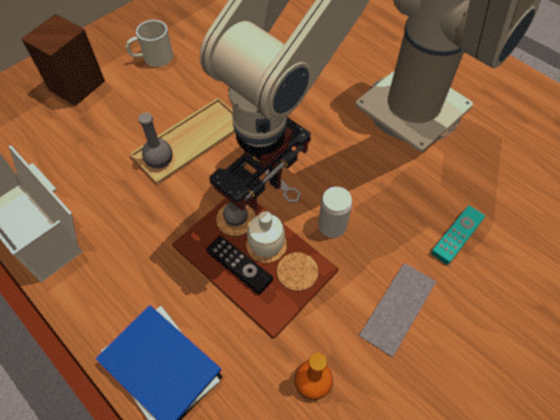

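The large maraca stands in the tray at pixel (156,150), at (576,-316). Coaster b at (298,270) is free. The jar is next.

```bash
python3 -m creep '[0.0005,0,-0.01,0, 0.0005,0,-0.035,0, 0.0005,0,-0.06,0, 0.0005,0,-0.08,0, 0.0005,0,-0.095,0, 0.0005,0,-0.1045,0, 0.0005,0,-0.1045,0, 0.0005,0,-0.1045,0]' && python3 -m creep '[0,0,0,0,0,0,0,0,0,0,0,0,0,0,0,0,0,0,0,0,0,0,0,0]' 0
```

```text
t: 11.43
ee_pos: [552.0, 29.4, 96.5]
orientation: [-2.143, -2.297, 0.001]
ft_force: [0.2, 0.4, 1.1]
width: 52.9
grasp_force: 0.0
t: 11.93
ee_pos: [552.5, 29.9, 97.5]
orientation: [2.142, 2.297, 0.001]
ft_force: [-1.1, -0.1, 5.4]
width: 25.6
grasp_force: 30.0
```

```bash
python3 -m creep '[0,0,0.008,0, 0,0,0.025,0, 0,0,0.05,0, 0,0,0.075,0, 0,0,0.1,0, 0,0,0.12,0, 0,0,0.13,0, 0,0,0.13,0]' && python3 -m creep '[-0.002,-0.012,0,0, -0.006,-0.035,0,0, -0.012,-0.065,0,0, -0.018,-0.095,0,0, -0.024,-0.125,0,0, -0.03,-0.155,0,0, -0.036,-0.185,0,0, -0.042,-0.215,0,0, -0.048,-0.245,0,0, -0.053,-0.275,0,0]' && python3 -m creep '[-0.005,-0.025,0,0, -0.01,-0.048,0,0, -0.0125,-0.062,0,0, -0.0135,-0.0675,0,0, -0.0135,-0.0675,0,0, -0.0135,-0.0675,0,0]'
```

```text
t: 12.6
ee_pos: [553.2, 30.0, 229.2]
orientation: [2.14, 2.296, 0.004]
ft_force: [0.3, -1.0, -2.7]
width: 25.4
grasp_force: 30.0
t: 13.43
ee_pos: [496.8, -246.5, 224.7]
orientation: [-2.14, -2.295, 0.002]
ft_force: [0.7, 0.0, -2.3]
width: 25.8
grasp_force: 30.0
t: 13.93
ee_pos: [485.2, -311.9, 226.1]
orientation: [-2.142, -2.296, -0.0]
ft_force: [0.3, -0.2, -2.4]
width: 25.4
grasp_force: 30.0
```

```bash
python3 -m creep '[0,0,-0.012,0, 0,0,-0.035,0, 0,0,-0.06,0, 0,0,-0.085,0, 0,0,-0.105,0, 0,0,-0.12,0, 0,0,-0.129,0, 0,0,-0.134,0, 0,0,-0.1385,0, 0,0,-0.1385,0]' && python3 -m creep '[0,0,-0.0005,0,0,0,-0.0015,0,0,0,-0.0015,0,0,0,-0.0015,0]'
```

```text
t: 14.77
ee_pos: [485.7, -312.2, 88.0]
orientation: [-2.141, -2.298, 0.0]
ft_force: [-0.2, -0.3, -3.6]
width: 25.2
grasp_force: 30.0
t: 15.1
ee_pos: [485.9, -312.8, 87.5]
orientation: [2.142, 2.297, 0.0]
ft_force: [0.1, 0.5, -2.6]
width: 25.4
grasp_force: 30.0
```

```bash
python3 -m creep '[0,0,-0.0005,0,0,0,-0.001,0,0,0,-0.001,0,0,0,-0.001,0]'
```

```text
t: 15.43
ee_pos: [485.8, -312.9, 86.5]
orientation: [2.142, 2.297, 0.0]
ft_force: [-1.5, 0.5, 6.1]
width: 25.4
grasp_force: 30.0
```

```bash
python3 -m creep '[0,0,0,0,0,0,0,0,0,0,0,0,0,0,0,0,0,0,0,0]' 0.5 && python3 -m creep '[0,0,0.01,0, 0,0,0.035,0, 0,0,0.06,0, 0,0,0.085,0, 0,0,0.1,0, 0,0,0.1,0]' && python3 -m creep '[0.004,0.012,0,0, 0.01,0.035,0,0, 0.018,0.065,0,0, 0.027,0.095,0,0, 0.036,0.125,0,0, 0.045,0.155,0,0, 0.053,0.185,0,0, 0.061,0.212,0,0, 0.067,0.235,0,0, 0.07,0.245,0,0]' && python3 -m creep '[0.001,0.005,0,0,0.001,0.005,0,0,0.001,0.005,0,0,0.001,0.005,0,0]' && python3 -c "
from h import *
for n in('top','scene'):
    im,d=snap(n,n+'3.png');P=cloud(n,d);P[d==0]=1e4
    print(n,circ(P,(486,-313),(25,51),38.5,45),circ(P,(557,-63),(34,50),26,35))"
```

```text
t: 15.85
ee_pos: [485.6, -312.6, 85.8]
orientation: [-2.142, -2.298, -0.0]
ft_force: [1.4, 0.2, -0.0]
width: 43.7
grasp_force: 0.0
t: 16.35
ee_pos: [487.5, -313.9, 190.1]
orientation: [2.138, 2.293, 0.002]
ft_force: [0.2, -0.5, 0.4]
width: 44.0
grasp_force: 0.0
t: 17.18
ee_pos: [554.9, -64.2, 184.3]
orientation: [-2.138, -2.298, 0.002]
ft_force: [0.5, -0.1, 0.5]
width: 44.1
grasp_force: 0.0
t: 17.52
ee_pos: [556.1, -63.6, 185.6]
orientation: [-2.143, -2.296, 0.001]
ft_force: [0.1, -0.6, 0.3]
width: 43.6
grasp_force: 0.0
top (None, 0) (None, 0)
scene (array([ 548.1, -274.5]), 83) (array([557.3, -63.8]), 165)
```

```bash
python3 -m creep '[0.0005,0,-0.01,0, 0.0005,0,-0.035,0, 0.0005,0,-0.06,0, 0.0005,0,-0.085,0, 0.0005,0,-0.105,0, 0.0005,0,-0.118,0, 0.0005,0,-0.118,0, 0.0005,0,-0.118,0]' && python3 -m creep '[0,0,0,0,0,0,0,0,0,0,0,0,0,0,0,0,0,0,0,0,0,0,0,0]' 0
```

```text
t: 18.28
ee_pos: [556.4, -62.9, 66.9]
orientation: [-2.142, -2.296, 0.002]
ft_force: [0.2, 0.7, 0.9]
width: 44.1
grasp_force: 0.0
t: 18.78
ee_pos: [557.6, -62.7, 68.8]
orientation: [2.141, 2.297, 0.001]
ft_force: [-1.4, -0.6, 6.4]
width: 21.6
grasp_force: 30.0
```

```bash
python3 -m creep '[0,0,0,0,0,0,0,0,0,0,0,0,0,0,-0.003,0,0,0,-0.0035,0,0,0,-0.0035,0,0,0,-0.0035,0]' 0.5 && python3 -m creep '[0,0,0,0,0,0,0,0,0,0,0,0,0,0,0,0,0,0,0,0,0,0,0,0]' 0
```

```text
t: 19.37
ee_pos: [556.9, -62.6, 64.1]
orientation: [-2.142, -2.298, 0.0]
ft_force: [0.6, 0.1, -0.2]
width: 44.3
grasp_force: 0.0
t: 19.87
ee_pos: [557.1, -62.6, 64.4]
orientation: [-2.142, -2.298, 0.0]
ft_force: [-0.8, -0.9, -0.7]
width: 21.0
grasp_force: 30.0
```

```bash
python3 -m creep '[0,0,0.008,0, 0,0,0.025,0, 0,0,0.05,0, 0,0,0.075,0, 0,0,0.1,0, 0,0,0.115,0, 0,0,0.12,0, 0,0,0.12,0]' && python3 -m creep '[-0.007,-0.01,0,0, -0.02,-0.03,0,0, -0.037,-0.056,0,0, -0.054,-0.082,0,0, -0.071,-0.108,0,0, -0.088,-0.134,0,0, -0.105,-0.16,0,0, -0.122,-0.186,0,0, -0.138,-0.211,0,0, -0.15,-0.23,0,0]' && python3 -m creep '[-0.008,-0.012,0,0, -0.0115,-0.017,0,0, -0.0115,-0.017,0,0, -0.0115,-0.017,0,0]' && python3 -m creep '[0,0,-0.012,0, 0,0,-0.035,0, 0,0,-0.06,0, 0,0,-0.085,0, 0,0,-0.105,0, 0,0,-0.118,0, 0,0,-0.125,0, 0,0,-0.13,0, 0,0,-0.13,0, 0,0,-0.13,0]'
```

```text
t: 20.53
ee_pos: [557.9, -62.7, 186.0]
orientation: [2.141, 2.296, 0.003]
ft_force: [1.3, -0.0, -1.3]
width: 21.1
grasp_force: 30.0
t: 21.37
ee_pos: [404.1, -293.8, 182.8]
orientation: [-2.141, -2.295, 0.001]
ft_force: [0.5, 0.5, -0.5]
width: 20.9
grasp_force: 30.0
t: 21.7
ee_pos: [394.9, -309.1, 183.5]
orientation: [-2.142, -2.296, -0.0]
ft_force: [0.2, 0.8, -0.7]
width: 20.8
grasp_force: 30.0
t: 22.53
ee_pos: [396.1, -309.5, 54.7]
orientation: [2.141, 2.298, 0.0]
ft_force: [-0.1, 0.4, -1.1]
width: 20.6
grasp_force: 30.0
```

```bash
python3 -m creep '[0,0,-0.0007,0,0,0,-0.0015,0,0,0,-0.0015,0,0,0,-0.0015,0]'
```

```text
t: 22.87
ee_pos: [395.7, -309.7, 53.2]
orientation: [2.142, 2.297, 0.0]
ft_force: [-0.1, -0.2, -1.6]
width: 20.6
grasp_force: 30.0
```

```bash
python3 -m creep '[0,0,-0.0005,0,0,0,-0.001,0,0,0,-0.001,0,0,0,-0.001,0]'
```

```text
t: 23.2
ee_pos: [396.1, -310.1, 52.8]
orientation: [2.141, 2.297, 0.0]
ft_force: [-1.2, 0.8, 8.6]
width: 20.8
grasp_force: 30.0
```

```bash
python3 -m creep '[0,0,0,0,0,0,0,0,0,0,0,0,0,0,0,0,0,0,0,0]' 0.45 && python3 -m creep '[0,0,0.01,0, 0,0,0.035,0, 0,0,0.06,0, 0,0,0.09,0, 0,0,0.115,0, 0,0,0.13,0, 0,0,0.13,0]' && python3 - <<'E'
from h import *
for n in('top','scene'):
    im,d=snap(n,n+'4.png');P=cloud(n,d);P[d==0]=1e4;z=P[...,2]
    print(n,circ(P,(486,-313),(28,51),38.5,42),circ(P,(576,-316),(30,46),35,40),circ(P,(396,-310),(23,39),26,40))
    r,g,b=[im[...,i].astype(int) for i in range(3)]
    near=lambda x,y,R:(np.hypot(P[...,0]-x,P[...,1]-y)<R)
    m=near(628,28,95)&(z>27)&(z<40)&(P[...,0]>590);print('remote',rect(P[m][:,:2]),m.sum())
    for k,xy in(('a',(552,30)),('b',(550,118.5)),('c',(557,-63))):
        m=near(*xy,55)&(z>8)&(z<24)&(g>75)&(r>110); Q=np.float32(P[m][:,:2]);print(k,rect(Q),np.round(Q.mean(0),1),m.sum())
E
```

```text
t: 23.62
ee_pos: [395.5, -309.6, 51.8]
orientation: [-2.142, -2.298, 0.0]
ft_force: [0.3, 0.8, 0.3]
width: 39.5
grasp_force: 0.0
t: 24.2
ee_pos: [397.3, -311.0, 185.8]
orientation: [2.138, 2.293, 0.001]
ft_force: [0.9, -0.6, 0.3]
width: 39.5
grasp_force: 0.0
top (array([ 440.6, -260.7]), 109) (array([ 576.2, -316.8]), 148) (array([ 395.3, -311.4]), 136)
remote [625.1  27.8 148.1  45.  -84.2] 1041
a [552.9  30.4 103.4  89.1  56.4] [551.3  31.2] 1059
b [550.  114.5  99.8  88.8 -83.3] [548.5 117.5] 1047
c [558.2 -60.9  92.9  89.7  53.8] [555.  -61.3] 1012
scene (array([ 487.5, -312.7]), 197) (array([ 576.5, -316.5]), 189) (array([ 396.9, -311.1]), 135)
remote [629.4  29.2 150.   45.  -84.5] 1469
a [552.4  30.5 105.8  86.8  61. ] [553.2  31.6] 1261
b [546.7 115.8  97.1  88.1  62.6] [550.1 118.2] 1351
c [557.8 -60.5  97.5  86.2  54.1] [557.1 -60.6] 1103
```

View pics/scene4.png

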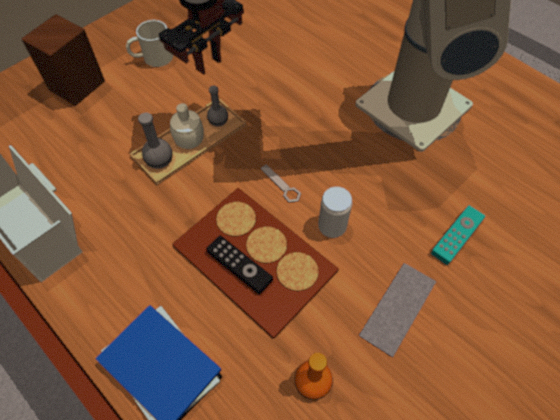

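The picture shows the jar (186,130) and both maracas (156,150) and (217,115) upright in the tray, and the coasters bare. The black remote at (240,264) is now free. I'll fetch it.

```bash
python3 -m creep '[0.006,0.01,0,0, 0.02,0.03,0,0, 0.038,0.056,0,0, 0.057,0.084,0,0, 0.077,0.112,0,0, 0.096,0.14,0,0.01, 0.116,0.169,0,0.02, 0.136,0.198,0,0.03, 0.155,0.226,0,0.03, 0.174,0.254,0,0.03]' 0.8 && python3 -m creep '[0.019,0.028,0,0, 0.037,0.053,-0.01,0, 0.05,0.073,-0.03,0, 0.0577,0.084,-0.055,0, 0.0577,0.084,-0.085,0, 0.0577,0.084,-0.115,0, 0.0577,0.084,-0.135,0, 0.0577,0.084,-0.15,0, 0.0577,0.084,-0.157,0, 0.0577,0.084,-0.157,0]' && python3 -m creep '[0,0,-0.004,0,0,0,-0.009,0,0,0,-0.0095,0,0,0,-0.0095,0,0,0,-0.0095,0]'
```

```text
t: 25.13
ee_pos: [569.3, -52.9, 180.0]
orientation: [-2.105, -2.328, 0.003]
ft_force: [0.1, 0.8, 0.3]
width: 70.3
grasp_force: 0.0
t: 25.97
ee_pos: [624.9, 29.0, 21.7]
orientation: [-2.105, -2.327, 0.006]
ft_force: [0.2, -0.6, -0.1]
width: 70.4
grasp_force: 0.0
t: 26.38
ee_pos: [628.1, 28.6, 16.5]
orientation: [2.107, 2.328, 0.003]
ft_force: [1.3, 1.7, 3.7]
width: 70.4
grasp_force: 1.9
```

```bash
python3 -m creep '[0,0,0.001,0,0,0,0.003,0,0,0,0.003,0,0,0,0.003,0]' && python3 -m creep '[0,0,0,0,0,0,0,0,0,0,0,0,0,0,0,0,0,0,0,0,0,0,0,0]' 0
```

```text
t: 26.72
ee_pos: [627.4, 28.3, 18.6]
orientation: [2.108, 2.329, 0.0]
ft_force: [-0.1, 0.3, -0.3]
width: 70.2
grasp_force: 0.0
t: 27.22
ee_pos: [627.2, 28.4, 18.3]
orientation: [-2.108, -2.33, 0.0]
ft_force: [0.3, 0.0, -0.6]
width: 43.7
grasp_force: 30.0
```

```bash
python3 -m creep '[0,0,0.01,0, 0,0,0.03,0, 0,0,0.055,0, 0,0,0.08,0, 0,0,0.105,0, 0,0,0.12,0, 0,0,0.12,0]' && python3 -m creep '[-0.005,0.01,0,-0.05, -0.015,0.028,0,-0.15, -0.03,0.05,0,-0.25, -0.045,0.075,0,-0.36, -0.06,0.1,0,-0.47, -0.075,0.126,0,-0.58, -0.09,0.152,0,-0.69, -0.106,0.178,0,-0.8, -0.122,0.204,0,-0.91, -0.138,0.23,0,-1.02]' && python3 -m creep '[-0.013,0.022,0,-0.1, -0.024,0.04,0,-0.2, -0.031,0.052,0,-0.3, -0.0332,0.0567,0,-0.38, -0.0332,0.0567,0,-0.44, -0.0332,0.0567,0,-0.46, -0.0332,0.0567,0,-0.46, -0.0332,0.0567,0,-0.46]'
```

```text
t: 27.8
ee_pos: [629.7, 28.5, 142.8]
orientation: [2.104, 2.326, 0.007]
ft_force: [0.6, 0.4, -1.3]
width: 44.1
grasp_force: 30.0
t: 28.63
ee_pos: [487.7, 259.2, 137.6]
orientation: [2.979, 0.996, -0.002]
ft_force: [0.2, 1.3, -1.6]
width: 43.2
grasp_force: 30.0
t: 29.3
ee_pos: [455.9, 314.7, 137.9]
orientation: [3.127, 0.301, -0.001]
ft_force: [-0.1, 1.0, -1.5]
width: 43.9
grasp_force: 30.0
```

```bash
python3 -m creep '[0,0,-0.012,0, 0,0,-0.035,0, 0,0,-0.06,0, 0,0,-0.085,0, 0,0,-0.103,0, 0,0,-0.115,0, 0,0,-0.122,0, 0,0,-0.1265,0, 0,0,-0.1265,0, 0,0,-0.1265,0]' && python3 -m creep '[0,0,-0.0005,0,0,0,-0.0012,0,0,0,-0.0012,0,0,0,-0.0012,0]'
```

```text
t: 30.13
ee_pos: [456.5, 315.3, 12.3]
orientation: [-3.127, -0.299, -0.001]
ft_force: [-0.5, -0.1, -0.8]
width: 43.9
grasp_force: 30.0
t: 30.47
ee_pos: [456.4, 315.3, 11.2]
orientation: [-3.127, -0.299, -0.001]
ft_force: [0.3, 1.2, -0.8]
width: 43.9
grasp_force: 30.0
```

```bash
python3 -m creep '[0,0,-0.0005,0,0,0,-0.001,0,0,0,-0.001,0,0,0,-0.001,0]'
```

```text
t: 30.8
ee_pos: [456.3, 315.2, 10.2]
orientation: [-3.127, -0.299, -0.001]
ft_force: [-0.8, -0.6, 4.4]
width: 43.9
grasp_force: 30.0
```

```bash
python3 -m creep '[0,0,0,0,0,0,0,0,0,0,0,0,0,0,0,0,0,0,0,0]' 0.7 && python3 -m creep '[0,0,0.01,0, 0,0,0.035,0, 0,0,0.065,0, 0,0,0.095,0, 0,0,0.125,0, 0,0,0.155,0, 0,0,0.18,0, 0,0,0.19,0, 0,0,0.19,0]' && python3 -m creep '[0,-0.01,0,0.1, -0.001,-0.03,0,0.2, -0.003,-0.06,0,0.31, -0.006,-0.095,0,0.42, -0.01,-0.13,0,0.53, -0.013,-0.165,0,0.64, -0.016,-0.2,0,0.75, -0.019,-0.235,0,0.86, -0.022,-0.27,0,0.97, -0.025,-0.305,0,1.08]' 0.45 && python3 - <<'E'
from h import *
for n in('top','scene'):
    im,d=snap(n,n+'5.png');P=cloud(n,d);P[d==0]=1e4;z=P[...,2]
    near=np.hypot(P[...,0]-456,P[...,1]-315)<105
    m=near&(z>18)&(z<34);print('remote',rect(P[m][:,:2]),m.sum(),np.median(z[m]))
    im=im.astype(int);m=near&(z<14)&(abs(im[...,0]-im[...,2])<45);print('strip',rect(P[m][:,:2]))
    print(circ(P,(396,-310),(23,39),26,40),circ(P,(487,-313),(28,51),38.5,42))
E
```

```text
t: 31.22
ee_pos: [456.1, 315.1, 9.6]
orientation: [3.127, 0.299, -0.0]
ft_force: [0.3, -0.3, -0.5]
width: 61.2
grasp_force: 0.0
t: 31.97
ee_pos: [457.4, 316.0, 202.7]
orientation: [-3.125, -0.299, -0.008]
ft_force: [-0.5, 0.1, -0.2]
width: 61.6
grasp_force: 0.0
t: 32.8
ee_pos: [429.8, 11.1, 198.1]
orientation: [-2.529, -1.86, 0.004]
ft_force: [1.0, -0.2, -0.3]
width: 39.8
grasp_force: 0.0
remote [455.9 312.4 150.1  45.2  10.2] 1153 25.687711718671355
strip [456.3 314.4 188.3  74.3  10.4]
(array([ 395.2, -311.2]), 135) (array([ 443.3, -258.6]), 118)
remote [459.9 314.  149.8  44.   10.7] 1622 26.389173266955183
strip [456.7 315.1 193.1  74.4  10.9]
(array([ 396.7, -310.7]), 135) (array([ 487.6, -312.9]), 203)
```

View pics/scene5.png

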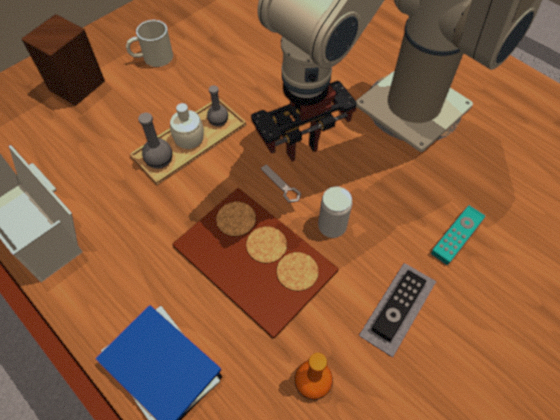

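The remote at (402,305) lies centred on the strip with its buttons up, and the measured centres agree within about 2 mm. Next I'll return the small maraca.

```bash
python3 -m creep '[-0.001,-0.03,0,0.1, -0.004,-0.065,0,0.2, -0.008,-0.1,0,0.3, -0.012,-0.135,0,0.37, -0.016,-0.17,0,0.37, -0.02,-0.205,0,0.37, -0.024,-0.24,0,0.37, -0.028,-0.27,0,0.37, -0.032,-0.295,0,0.37, -0.035,-0.313,0,0.37]' && python3 -m creep '[-0.0006,-0.0075,0,0, -0.0006,-0.0075,-0.015,0, -0.0006,-0.0075,-0.04,0, -0.0006,-0.0075,-0.07,0, -0.0006,-0.0075,-0.1,0, -0.0006,-0.0075,-0.125,0, -0.0006,-0.0075,-0.14,0, -0.0006,-0.0075,-0.148,0, -0.0006,-0.0075,-0.148,0, -0.0006,-0.0075,-0.148,0]' && python3 -m creep '[0,0,0,0,0,0,0,0,0,0,0,0,0,0,0,0,0,0,0,0]' 0
```

```text
t: 33.73
ee_pos: [395.9, -301.5, 198.2]
orientation: [-2.154, -2.285, 0.0]
ft_force: [0.6, 0.5, 1.2]
width: 39.5
grasp_force: 0.0
t: 34.57
ee_pos: [395.9, -307.1, 51.4]
orientation: [-2.151, -2.288, -0.0]
ft_force: [-0.1, 0.5, 0.2]
width: 39.6
grasp_force: 0.0
t: 34.98
ee_pos: [396.3, -308.3, 52.6]
orientation: [2.151, 2.288, 0.0]
ft_force: [-1.1, 0.1, 6.4]
width: 20.2
grasp_force: 30.0
```

```bash
python3 -m creep '[0,0,0.008,0, 0,0,0.025,0, 0,0,0.05,0, 0,0,0.075,0, 0,0,0.1,0, 0,0,0.115,0, 0,0,0.12,0, 0,0,0.12,0]' && python3 -m creep '[0.007,0.01,0,0, 0.02,0.03,0,0, 0.037,0.056,0,0, 0.054,0.082,0,0, 0.071,0.108,0,0, 0.088,0.134,0,0, 0.105,0.16,0,0, 0.122,0.186,0,0, 0.138,0.211,0,0, 0.15,0.23,0,0]' && python3 -m creep '[0.008,0.012,0,0, 0.011,0.0175,0,0, 0.011,0.0175,0,0, 0.011,0.0175,0,0]' && python3 -m creep '[0,0,-0.012,0, 0,0,-0.035,0, 0,0,-0.06,0, 0,0,-0.08,0, 0,0,-0.095,0, 0,0,-0.103,0, 0,0,-0.107,0, 0,0,-0.1085,0, 0,0,-0.1085,0, 0,0,-0.1085,0]'
```

```text
t: 35.65
ee_pos: [396.4, -308.3, 173.2]
orientation: [2.15, 2.287, 0.0]
ft_force: [1.3, 0.5, -0.3]
width: 20.6
grasp_force: 30.0
t: 36.48
ee_pos: [545.9, -74.8, 169.8]
orientation: [-2.149, -2.288, 0.002]
ft_force: [0.2, -0.4, -1.1]
width: 20.8
grasp_force: 30.0
t: 36.82
ee_pos: [556.0, -60.5, 170.9]
orientation: [-2.15, -2.289, 0.002]
ft_force: [-0.2, -1.2, -1.8]
width: 20.3
grasp_force: 30.0
t: 37.65
ee_pos: [557.1, -60.8, 63.6]
orientation: [2.152, 2.288, 0.001]
ft_force: [-0.7, -0.2, -1.4]
width: 20.1
grasp_force: 29.3
```

```bash
python3 -m creep '[0,0,-0.0005,0,0,0,-0.001,0,0,0,-0.001,0,0,0,-0.001,0]'
```

```text
t: 37.98
ee_pos: [557.3, -60.4, 62.8]
orientation: [2.151, 2.288, 0.001]
ft_force: [-0.5, 0.7, 4.2]
width: 20.2
grasp_force: 28.7
```

```bash
python3 -m creep '[0,0,0,0,0,0,0,0,0,0,0,0,0,0,0,0,0,0,0,0]' 0.5 && python3 -m creep '[0,0,0.01,0, 0,0,0.035,0, 0,0,0.06,0, 0,0,0.09,0, 0,0,0.115,0, 0,0,0.13,0, 0,0,0.13,0]' && python3 -m creep '[-0.004,-0.012,0,0, -0.01,-0.035,0,0, -0.018,-0.065,0,0, -0.027,-0.095,0,0, -0.036,-0.125,0,0, -0.044,-0.155,0,0, -0.052,-0.185,0,0, -0.06,-0.214,0,0, -0.067,-0.237,0,0, -0.07,-0.25,0,0]' && python3 -m creep '[-0.0005,-0.002,0,0,-0.0005,-0.002,0,0,-0.0005,-0.002,0,0,-0.0005,-0.002,0,0]'  && python3 - <<'E'
from h import *
for n in('top','scene'):
    im,d=snap(n,n+'6.png');P=cloud(n,d);P[d==0]=1e4
    print(n,circ(P,(557,-63),(34,50),26,35))
E
```

```text
t: 38.4
ee_pos: [556.7, -60.3, 62.0]
orientation: [-2.151, -2.289, 0.0]
ft_force: [-1.1, -0.2, 0.2]
width: 43.4
grasp_force: 0.0
t: 38.98
ee_pos: [559.1, -60.6, 196.5]
orientation: [2.148, 2.285, 0.006]
ft_force: [0.8, 0.0, 0.2]
width: 44.0
grasp_force: 0.0
t: 39.82
ee_pos: [484.4, -312.7, 190.4]
orientation: [-2.152, -2.285, 0.002]
ft_force: [0.1, -0.2, 0.1]
width: 43.7
grasp_force: 0.0
t: 40.15
ee_pos: [486.5, -311.0, 191.8]
orientation: [-2.15, -2.29, -0.0]
ft_force: [0.1, 0.3, -0.2]
width: 43.8
grasp_force: 0.0
top (None, 0)
scene (array([558.2, -62.5]), 159)
```

```bash
python3 -m creep '[0,-0.001,-0.012,0, 0,-0.001,-0.035,0, 0,-0.001,-0.06,0, 0,-0.001,-0.08,0, 0,-0.001,-0.097,0, 0,-0.001,-0.106,0, 0,-0.001,-0.106,0, 0,-0.001,-0.106,0]' && python3 -m creep '[0,0,0,0,0,0,0,0,0,0,0,0,0,0,0,0,0,0,0,0,0,0,0,0]' 0
```

```text
t: 40.92
ee_pos: [486.3, -313.0, 85.8]
orientation: [-2.151, -2.289, 0.0]
ft_force: [-0.1, 0.6, 0.4]
width: 43.8
grasp_force: 0.0
t: 41.42
ee_pos: [486.7, -313.7, 87.1]
orientation: [2.151, 2.288, 0.0]
ft_force: [-0.7, -0.5, 6.9]
width: 25.6
grasp_force: 30.0
```

```bash
python3 -m creep '[0,0,0.008,0, 0,0,0.025,0, 0,0,0.05,0, 0,0,0.075,0, 0,0,0.1,0, 0,0,0.125,0, 0,0,0.14,0, 0,0,0.14,0]' && python3 -m creep '[0.002,0.012,0,0, 0.006,0.035,0,0, 0.012,0.065,0,0, 0.018,0.095,0,0, 0.024,0.125,0,0, 0.03,0.155,0,0, 0.036,0.185,0,0, 0.042,0.215,0,0, 0.048,0.245,0,0, 0.053,0.275,0,0]' && python3 -m creep '[0.005,0.025,0,0, 0.01,0.05,0,0, 0.0118,0.063,0,0, 0.0125,0.0677,0,0, 0.0125,0.0677,0,0, 0.0125,0.0677,0,0]' && python3 -m creep '[0,0,-0.012,0, 0,0,-0.035,0, 0,0,-0.06,0, 0,0,-0.085,0, 0,0,-0.105,0, 0,0,-0.117,0, 0,0,-0.124,0, 0,0,-0.128,0, 0,0,-0.128,0, 0,0,-0.128,0]'
```

```text
t: 42.08
ee_pos: [487.8, -314.3, 229.9]
orientation: [2.148, 2.285, 0.002]
ft_force: [0.1, -0.5, -2.9]
width: 25.3
grasp_force: 30.0
t: 42.92
ee_pos: [537.9, -36.0, 224.2]
orientation: [-2.15, -2.287, 0.003]
ft_force: [-0.0, -0.9, -2.1]
width: 25.5
grasp_force: 30.0
t: 43.42
ee_pos: [551.1, 28.9, 225.4]
orientation: [-2.151, -2.289, 0.002]
ft_force: [-0.8, -0.2, -2.6]
width: 25.8
grasp_force: 30.0
t: 44.25
ee_pos: [552.6, 29.0, 98.9]
orientation: [2.151, 2.288, 0.002]
ft_force: [0.0, 0.3, -3.1]
width: 25.6
grasp_force: 30.0
```

```bash
python3 -m creep '[0,0,-0.0005,0,0,0,-0.0014,0,0,0,-0.0014,0,0,0,-0.0014,0]'
```

```text
t: 44.58
ee_pos: [552.6, 29.3, 97.9]
orientation: [2.151, 2.288, 0.002]
ft_force: [-1.5, -0.8, 6.0]
width: 25.7
grasp_force: 30.0
```

```bash
python3 -m creep '[0,0,0,0,0,0,0,0,0,0,0,0,0,0,0,0,0,0,0,0]' 0.6 && python3 -m creep '[0,0,0.01,0, 0,0,0.035,0, 0,0,0.065,0, 0,0,0.095,0, 0,0,0.115,0, 0,0,0.12,0]' && python3 -m creep '[0.001,-0.015,0,0, 0.003,-0.04,0,0, 0.005,-0.07,0,0, 0.007,-0.105,0,0, 0.009,-0.14,0,0, 0.011,-0.175,0,0, 0.013,-0.21,0,0, 0.015,-0.245,0,0, 0.017,-0.28,0,0, 0.019,-0.31,0,0]' && python3 -m creep '[0.002,-0.02,0,0, 0.0045,-0.032,0,0, 0.0045,-0.0355,0,0,0.0045,-0.0355,0,0,0.0045,-0.0355,0,0]' && python3 - <<'E'
from h import *
for n in('top','scene'):
    im,d=snap(n,n+'7.png');P=cloud(n,d);P[d==0]=1e4
    print(n,circ(P,(557,-63),(34,50),26,35),circ(P,(552,30),(38,62),38.5,42),circ(P,(576,-316),(30,46),35,40))
E
```

```text
t: 45.0
ee_pos: [551.9, 29.4, 96.7]
orientation: [2.152, 2.289, 0.0]
ft_force: [0.0, 0.1, -0.2]
width: 51.8
grasp_force: 0.0
t: 45.5
ee_pos: [553.9, 29.4, 221.2]
orientation: [2.148, 2.286, 0.007]
ft_force: [-0.3, 0.5, -0.6]
width: 52.6
grasp_force: 0.0
t: 46.33
ee_pos: [570.2, -282.8, 216.1]
orientation: [-2.152, -2.288, 0.001]
ft_force: [-0.2, 0.6, 0.4]
width: 52.6
grasp_force: 0.0
t: 46.75
ee_pos: [575.0, -315.0, 216.3]
orientation: [-2.15, -2.289, 0.0]
ft_force: [0.2, -0.4, -0.0]
width: 52.3
grasp_force: 0.0
top (None, 0) (None, 0) (None, 0)
scene (array([558.4, -62.8]), 166) (array([597.4,  82.8]), 179) (array([ 576.6, -316.5]), 195)
```

View pics/scene7.png

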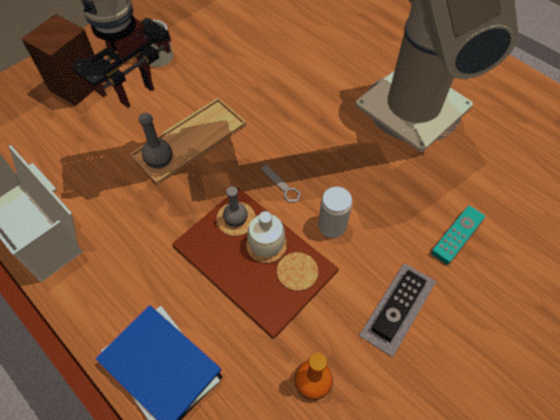

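The small maraca (235,213) and the jar (266,237) stand upright on their coasters. The large maraca at (156,152) is the last one.

```bash
python3 -m creep '[0.0005,-0.0005,-0.012,0, 0.0005,-0.0005,-0.04,0, 0.0005,-0.0005,-0.07,0, 0.0005,-0.0005,-0.1,0, 0.0005,-0.0005,-0.122,0, 0.0005,-0.0005,-0.1345,0, 0.0005,-0.0005,-0.1345,0, 0.0005,-0.0005,-0.1345,0]' && python3 -m creep '[0,0,0,0,0,0,0,0,0,0,0,0,0,0,0,0,0,0,0,0,0,0,0,0]' 0
```

```text
t: 47.52
ee_pos: [575.8, -316.2, 81.9]
orientation: [-2.15, -2.289, 0.0]
ft_force: [-0.1, 0.2, 0.4]
width: 53.0
grasp_force: 0.0
t: 48.02
ee_pos: [576.3, -317.1, 83.4]
orientation: [2.151, 2.288, 0.0]
ft_force: [-1.3, -0.4, 5.5]
width: 25.6
grasp_force: 30.0
```

```bash
python3 -m creep '[0,0,0.01,0, 0,0,0.03,0, 0,0,0.055,0, 0,0,0.08,0, 0,0,0.105,0, 0,0,0.13,0, 0,0,0.145,0, 0,0,0.145,0]' && python3 -m creep '[0,0.015,0,0, -0.002,0.04,0,0, -0.004,0.07,0,0, -0.006,0.105,0,0, -0.008,0.14,0,0, -0.01,0.175,0,0, -0.012,0.21,0,0, -0.014,0.245,0,0, -0.016,0.28,0,0, -0.018,0.315,0,0]' && python3 -m creep '[-0.002,0.035,0,0, -0.004,0.065,0,0, -0.006,0.09,0,0, -0.0075,0.11,0,0, -0.008,0.12,0,0, -0.008,0.12,0,0, -0.008,0.12,0,0]' && python3 -m creep '[0,0,-0.012,0, 0,0,-0.035,0, 0,0,-0.065,0, 0,0,-0.09,0, 0,0,-0.11,0, 0,0,-0.122,0, 0,0,-0.129,0, 0,0,-0.133,0, 0,0,-0.133,0, 0,0,-0.133,0]'
```

```text
t: 48.68
ee_pos: [577.5, -317.6, 231.6]
orientation: [2.147, 2.285, 0.002]
ft_force: [0.6, -1.3, -1.7]
width: 25.5
grasp_force: 30.0
t: 49.52
ee_pos: [555.6, 0.8, 225.4]
orientation: [-2.15, -2.287, 0.004]
ft_force: [0.6, -0.0, -2.9]
width: 26.0
grasp_force: 30.0
t: 50.1
ee_pos: [548.9, 118.4, 226.3]
orientation: [-2.15, -2.29, 0.003]
ft_force: [0.1, 0.1, -2.5]
width: 25.9
grasp_force: 30.0
t: 50.93
ee_pos: [550.7, 118.1, 95.0]
orientation: [2.152, 2.288, 0.002]
ft_force: [1.0, -0.0, -2.0]
width: 25.7
grasp_force: 30.0
```

```bash
python3 -m creep '[0,0,-0.0005,0,0,0,-0.0012,0,0,0,-0.0012,0,0,0,-0.0012,0]'
```

```text
t: 51.27
ee_pos: [550.7, 118.4, 94.3]
orientation: [2.151, 2.288, 0.003]
ft_force: [-1.4, -0.1, 6.1]
width: 25.7
grasp_force: 30.0
```

Contact made, so I'll release, go up, back away to the front left, and check.

```bash
python3 -m creep '[0,0,0,0,0,0,0,0,0,0,0,0,0,0,0,0,0,0,0,0]' 0.6 && python3 -m creep '[0,0,0.01,0, 0,0,0.035,0, 0,0,0.065,0, 0,0,0.095,0, 0,0,0.125,0, 0,0,0.14,0, 0,0,0.15,0]' && python3 -m creep '[-0.005,0.012,0,0, -0.015,0.035,0,0, -0.03,0.06,0,0, -0.045,0.09,0,0, -0.06,0.12,0,0, -0.075,0.15,0,0, -0.09,0.18,0,0, -0.105,0.21,0,0, -0.12,0.24,0,0, -0.13,0.26,0,0]' && python3 -m creep '[-0.01,0.025,0,0, -0.03,0.055,0,0, -0.05,0.085,0,0, -0.06,0.1,0,0, -0.06,0.1,0,0, -0.06,0.1,0,0]' && python3 - <<'E'
from h import *
for n in('top','scene'):
    im,d=snap(n,n+'8.png');P=cloud(n,d);P[d==0]=1e4
    print(n,circ(P,(557,-63),(34,50),26,35),circ(P,(552,30),(38,62),38.5,42),circ(P,(550,119),(40,56),35,40))
    m=(np.hypot(P[...,0]-456,P[...,1]-315)<105)&(P[...,2]>18)&(P[...,2]<34);print('remote',rect(P[m][:,:2]) if m.sum()>20 else m.sum())
E
```

```text
t: 51.68
ee_pos: [549.9, 118.4, 93.1]
orientation: [2.152, 2.289, 0.0]
ft_force: [0.1, 0.2, 0.3]
width: 52.3
grasp_force: 0.0
t: 52.27
ee_pos: [550.8, 118.6, 246.3]
orientation: [2.15, 2.287, 0.005]
ft_force: [-0.3, 0.3, -0.1]
width: 52.7
grasp_force: 0.0
t: 53.1
ee_pos: [417.0, 380.6, 241.5]
orientation: [-2.149, -2.29, 0.004]
ft_force: [-0.7, -1.0, -0.2]
width: 52.5
grasp_force: 0.0
t: 53.6
ee_pos: [358.1, 478.6, 241.5]
orientation: [2.148, 2.292, -0.004]
ft_force: [-1.0, 0.3, -0.3]
width: 52.9
grasp_force: 0.0
top (array([557.8, -62.6]), 117) (array([551.5,  29.8]), 88) (array([550.4, 119.9]), 123)
remote [456.5 312.7 150.2  45.2  10.3]
scene (array([558.3, -62.6]), 154) (array([596.7,  84.2]), 177) (array([549.7, 119.2]), 198)
remote [459.1 314.  150.8  43.9  10.6]
```

View pics/scene8.png

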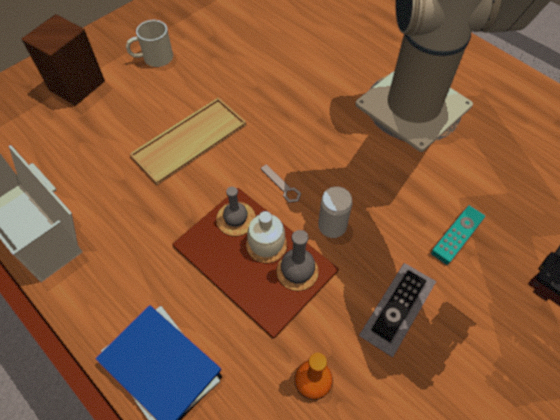

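View pics/top8.png

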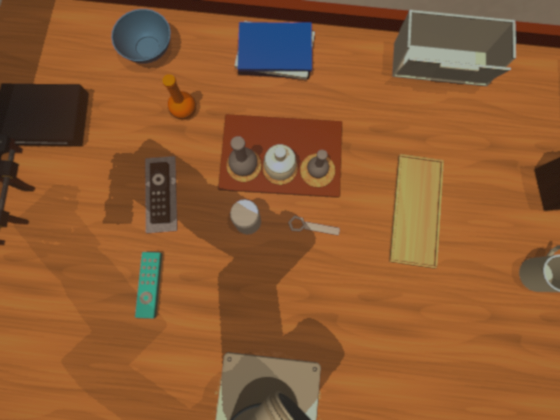

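The large maraca (298,265), jar (266,237) and small maraca (235,213) in the scene view stand on their own coasters, within about 1.5 mm of where they started. The remote (402,305) lies on the strip, the tray is empty and the can hasn't moved. I'll hand the job in.

```bash
python3 -c "
from workcell import ticket
print(ticket.close_job())"
```

```text
the job is handed in; nothing more can be done
None
```

The job is handed in at about 54 s: the remote lies centred on the felt strip, buttons up, the jar and both maracas stand upright on their own coasters, and the can was left where it stood.

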